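# Slide the film cassette home and press the sunken reset key

## Task

Without picking anything up, push the film cassette along the scanner's front tray with your fingertips until it stops fully home in its slot. Only then reach a fingertip down the round well on top of the scanner, press the sunken reset key at its bottom fully in for a moment, and let it come back up. Leave the key in the square well unpressed, keep the cassette flat on its tray, and leave the loose things around it where they stand.

Things in the scene. Friction and masses are not known exactly. Their poses are not given: they have to be found in the camera images.
- scanner: White flatbed film scanner without hood, fixed. Origin on the bench; x is the way the cassette slides in (away from the robot), y left. Body x -50 to 300, y -180 to 180, deck 55 mm high. On the deck at x = 45, y = -80, 0, 80 stand three white 72 mm square modules, tops 105 mm above the bench, in changing order: round well, square well, closed vent top. Glass bed behind them.
- slot_mouth (a point): Middle of the slot's mouth in the scanner's front, on its floor (scanner x = -50, y = 0, z = 20 mm). The slot is 94 mm wide, 25 mm high. In front of it a level tray at the same height reaches 110 mm towards the robot, 94 mm wide between side rails 10 mm wide that stand 12 mm above the tray; the tray's front end is open. Axes as the scanner's.
- cassette_rear (a point): Middle of the rear face (towards the robot, to be pushed) of the loose black film cassette, 18 mm above its underside. 120 long (its x, into the slot), 90 wide, 16 mm thick, about 250 g; an upright tab 50 wide, 12 thick, flush with the rear face, tops 36 mm above the underside. Fully home, at the stop, this point is at scanner x = -80, z = 38 mm; it starts 30 to 60 mm short. Slides with 1 to 5 N.
- reset_key_top (a point): Centre of the top face of the reset key, a round black key 28 mm across at the bottom of the round well. The well is 49 mm across, with vertical walls; the key's top at rest is 26 mm below the well's mouth. z up, x as the scanner's.
- reset_key (a joint): Travel of the reset key: 0 at rest (up), 0.006 m fully pressed. A spring returns it; it begins to move at about 1.5 N and is fully down at 5 N.
- lamp_key_top (a point): Centre of the top face of the other key, a square black key 26 mm wide, 26 mm below the mouth of the square well (47 mm wide). Not to be pressed.
- lamp_key (a joint): Travel of the key in the square well: 0 at rest, 0.006 m fully pressed. Same spring as the reset key.
- loupe: Bystander: black magnifier loupe, 48 mm across, 46 mm tall, standing loose on the glass bed. Origin at the centre of its underside.
- film_can: Bystander: black film can with grey cap, 35 mm across, 52 mm tall, standing loose on the glass bed. Origin at the centre of its underside.
- code_reader: Bystander: white hand-held code reader lying on the bench to the robot's right, about 90 x 150 mm, 36 mm high. Origin at the middle of its underside, in its head.
- screw_jar: Bystander: small clear jar with a metal cap, 60 mm across, 75 mm tall, standing on the bench to the robot's left. Origin at the centre of its underside.
Not all that is in view belongs to the job. Of the things shaped like the part that bears cassette_rear, the black one is meant.

How it is judged:
By the outcome, as a careful person would: the job done as asked, in the order asked, and still so for the second after the job is handed in, with the robot touching nothing.
It also fails if it takes over 51 s, if anything falls off the work surface, if the arm or the gripper's body presses on something with over 40 N, if the wrist force passes 120 N, or if a joint passes its speed limit or range.

## Robot

A 7-joint arm with a two-finger parallel gripper is mounted at the origin on the work surface. World frame = base frame: x ahead of the robot, y to its left, z up, the work surface at z = 0. Lengths are in m, angles in rad, forces in N, time in s.
With the tool pointing down it reaches from about 0.4 to 0.85 m from the base axis. Payload 4.5 kg.
Tool frame: the origin (TCP) lies on the centre line of the jaws, within the pads' length; the fingertips stand 11 mm ahead of it and the grasp point (between the pads) lies 8 mm behind it; z points along the fingers, x is the direction in which the jaws open and shut, and the axes are right-handed (so a half turn about z gives the same grasp; the last joint's range is limited). The gripper opens to 88 mm and grips with 3 to 60 N. Pads are 18 mm wide; open, the fingers measure 123 mm over their backs; the gripper's body (75 mm by 187 mm) begins 45 mm behind the grasp point.
Start: joints at [-1.082, 0.689, -0.195, 1.565, 0.157, 0.902, -0.215], TCP at [0.275, 0.561, 0.25] pointing down, gripper open.
Joint ranges: [-3.01, 3.01], [-0.46, 2.08], [-1.47, 1.51], [0.13, 2.56], [-1, 4.14], [0.04, 2.09], [-2.66, 2.66]. Speed limits (rad/s): [2.57, 2.57, 3.14, 3.14, 3.14, 3.14, 3.14].

## Interface

Orientations are given as a unit quaternion [x, y, z, w].
In Python, from plant import r, vision, order, nets gives the robot as it stands.
- The arm moves only by the tool send_rows, never from a script. Its argument "series" is a list of rows, each an object with "delta_pos": the shift along the tool's x, y, z in cm, a list of three; "turn": the turn about the tool's z in degrees; "jaw": the closure, from 0 (fully open) to 1 (shut). In form: [{"delta_pos": [x, y, z], "turn": turn, "jaw": jaw}, ...]. A call has 1 to 8 rows; each row is the pose to reach, as a shift and turn from the pose commanded when the call began, along the tool's axes at that moment; what a row does not reach only later rows make up. A row lasts 1/12 s, in which the tool goes at most 41.7 mm and 7.16 degrees, less where a joint would pass 70% of its speed; a pose out of reach is approached as far as the arm can. A call with a gripper value outside its range is refused whole. The fingers move at their own pace and stop on an object; "force" is the grip in N (left out, the last holds). Time passes only in rows, so rows that repeat a pose let the fingers close. It gives the time, the measured TCP pose, the force and the opening at its end, in the units of the state.
- r.get_state(): the state, without advancing time (a new reading comes with each control period).
- vision.snapshot(name): name is "scene" or "side" or "wrist"; returns the picture (384x512x3 uint8, blue, green, red); there is no depth.
- vision.camera_params(name): a dict with "intrinsics" (3x3 intrinsics, pixels), "extrinsics" (4x4, takes a point from world to camera coordinates). Camera axes: x right, y down, z forward; pixel columns grow to the right and rows downward; lengths in m; the calibration is good to about 2 mm. A picture is of the moment at which its call begins: read the wrist's pose just before it. camera_params takes no time and is no camera call; for the wrist camera it gives the pose at the moment of the call.
- order.finish_job(): hands the job in, once; it reports no verdict.
Trained networks look in the newest picture that a camera, given by its name, has taken for a name from the list of things; names that differ only in an ending like _2 or _b are one class to them, and where a whole thing is asked for, a point or a joint stands for the part that bears it (a point fixed in the world has none). Each returns a list of dicts, best first, with "score" (0 to 1); they miss things now and then, are a little off and sometimes report something else, mostly with a low value. They report only what shows in the picture. A call takes as long as a camera call. They do not tell look-alikes from the thing itself.
- nets.boxes_of(camera, label): "location" ([row, column] as shares, 0 to 1, of the picture: columns of its width, rows of its height, amid what is visible of it).
- nets.trace(camera, label): "region" (384x512 bool, what is visible of it) and "location" ([row, column] as shares, 0 to 1, of the picture: columns of its width, rows of its height, amid what is visible of it).
The state is a dict: "clock": time; "q": joint angles; "qd": joint speeds; "joint_torque": joint torques, N m; "tool_pos": TCP position; "eef_rot": TCP orientation; "contact_force": force on the tool from outside, world axes, zero at the start; "moment": the same for the moment, N m; "opening": opening from 0.0 (shut) to 1.0 (fully open).
Only numpy, scipy, OpenCV 4.12 (cv2) and the standard library are available. Lean on these libraries where they do the work, as an engineer would, in place of code of your own. Each camera call takes 0.05 s, during which the arm holds its last target.

## Working session

There is one attempt and no reset: what is moved stays moved. The work goes in short steps, Python scripts to look and compute and a tool call to move; the robot and the scene stay as the last step left them, time stands still between calls to the robot, and variables do not carry over. Pictures are saved under pics/ and viewed, and the job is handed in when it is done.

Besides the shell and the picture viewer there is one more tool, called after "Call:" as name(argument=value, ...) on one line, values as JSON. send_rows: Moves the arm, as the interface text tells. Its arguments: {"type":"object","properties":{"series":{"type":"array"},"force":{"type":"number"}},"required":["series"]}

```bash
ls; mkdir -p pics; python3 - <<'E'
from plant import r, vision, order, nets
import cv2
s=r.get_state();print({k:(v if not hasattr(v,'round') else v) for k,v in s.items()})
for n in ["scene","side","wrist"]:
    cv2.imwrite(f"pics/a_{n}.png",vision.snapshot(n))
    p=vision.camera_params(n);print(n,p)
E
```

```text
pics
{'clock': 0.0, 'q': array([-1.08218618,  0.68996314, -0.19455087,  1.56632338,  0.15729392,
        0.90247916, -0.21509098]), 'qd': array([ 0.00032051, -0.0002747 ,  0.00075173, -0.00040505, -0.00188684,
        0.000577  ,  0.00062745]), 'joint_torque': array([ 4.81215156e-04, -5.27558863e+01, -1.26635112e+00, -1.53428596e+01,
       -5.25837159e-02,  6.71076647e-03,  1.70636367e-04]), 'tool_pos': array([0.27431801, 0.56091859, 0.24892945]), 'eef_rot': array([ 8.48288511e-01,  5.29533578e-01, -7.27422363e-04,  5.12955693e-04]), 'contact_force': array([-0.25484123, -0.35419422,  0.66869914]), 'moment': array([ 0.00324784, -0.03137943,  0.01004565]), 'opening': 1.0022997397919167}
scene {'intrinsics': array([[373.98487913,   0.        , 249.00321229],
       [  0.        , 373.98487913, 188.71166508],
       [  0.        ,   0.        ,   1.        ]]), 'extrinsics': array([[ 0.09447921,  0.99542267,  0.01440069, -0.06324215],
       [ 0.77794934, -0.06479653, -0.62497699, -0.39181776],
       [-0.62118315,  0.07025034, -0.78051033,  1.55097808],
       [ 0.        ,  0.        
[... 201 characters left out ...]
]]), 'extrinsics': array([[ 0.99463464, -0.10208959, -0.01672298, -0.53416616],
       [-0.08428633, -0.70599543, -0.70318295,  0.11484108],
       [ 0.05998131,  0.70081964, -0.71081226,  1.45708493],
       [ 0.        ,  0.        ,  0.        ,  1.        ]])}
wrist {'intrinsics': array([[264.67438486,   0.        , 252.16419055],
       [  0.        , 264.67438486, 188.74613883],
       [  0.        ,   0.        ,   1.        ]]), 'extrinsics': array([[ 0.43937003,  0.89830382, -0.00205579, -0.62378559],
       [ 0.85657124, -0.41826653,  0.30222314, -0.04154701],
       [ 0.27062833, -0.13454872, -0.95323499,  0.39089382],
       [ 0.        ,  0.        ,  0.        ,  1.        ]])}
```

View pics/a_scene.png

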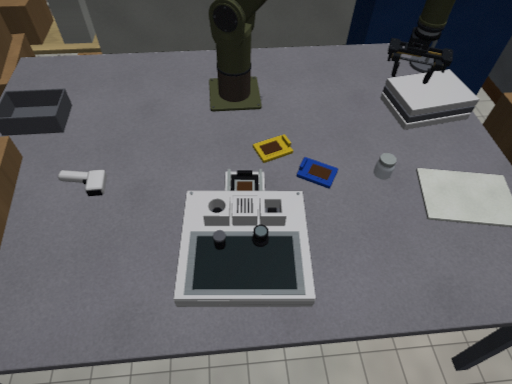

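View pics/a_side.png

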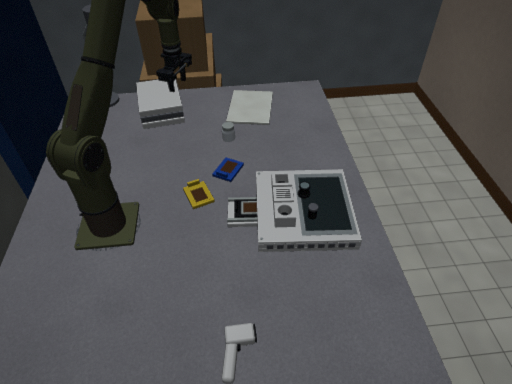

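View pics/a_wrist.png

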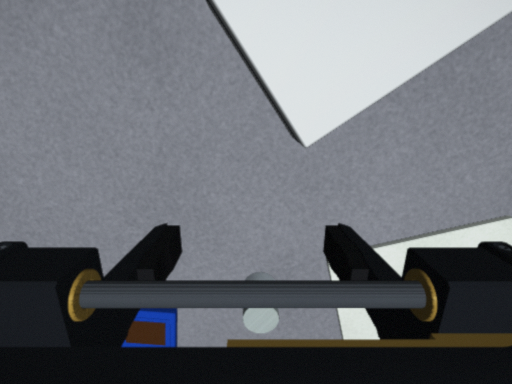

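```bash
cat > h.py <<'E'
import numpy as np, cv2
from plant import r, vision, order, nets
def px(n,P):
    c=vision.camera_params(n);E=c["extrinsics"];K=c["intrinsics"]
    P=np.atleast_2d(P);C=P@E[:3,:3].T+E[:3,3];u=C@K.T;return u[:,:2]/u[:,2:]
def ray(n,uv):
    c=vision.camera_params(n);E=c["extrinsics"];K=c["intrinsics"]
    R=E[:3,:3];o=-R.T@E[:3,3];d=R.T@np.linalg.inv(K)@np.array([uv[0],uv[1],1.]);return o,d
def onz(n,uv,z):
    o,d=ray(n,uv);return o+d*(z-o[2])/d[2]
def crop(img,x0,y0,x1,y1,s,f):
    cv2.imwrite(f,cv2.resize(img[y0:y1,x0:x1],None,fx=s,fy=s,interpolation=cv2.INTER_CUBIC))
E
python3 - <<'E'
from h import *
for n,c in (("scene",(165,155,325,305)),("side",(215,160,365,260))):
    im=vision.snapshot(n)
    crop(im,*c,5,f"pics/b_{n}.png")
    for l in ["cassette_rear","reset_key_top","lamp_key_top","scanner","loupe","film_can"]:
        for d in nets.boxes_of(n,l)[:4]:
            print(n,l,round(d["score"],2),np.round([d["location"][1]*512,d["location"][0]*384],1))
E
```

```text
scene cassette_rear 0.9 [315.8 170.1]
scene cassette_rear 0.88 [275.9 148.6]
scene cassette_rear 0.55 [244.3 182. ]
scene cassette_rear 0.23 [219.3 239.8]
scene reset_key_top 0.57 [216.4 211.3]
scene lamp_key_top 0.59 [275.2 209.6]
scene scanner 0.94 [242.4 264.7]
scene loupe 0.77 [258.5 236.1]
scene loupe 0.67 [244.4 261.4]
scene film_can 0.63 [220.3 241.2]
side cassette_rear 0.8 [244.3 205.6]
side cassette_rear 0.77 [227.5 169.5]
side cassette_rear 0.66 [197.8 195. ]
side lamp_key_top 0.43 [308.6 218.2]
side scanner 0.68 [310.3 220.9]
side loupe 0.67 [305.2 189.8]
side film_can 0.6 [312.  207.9]
```

View pics/b_scene.png

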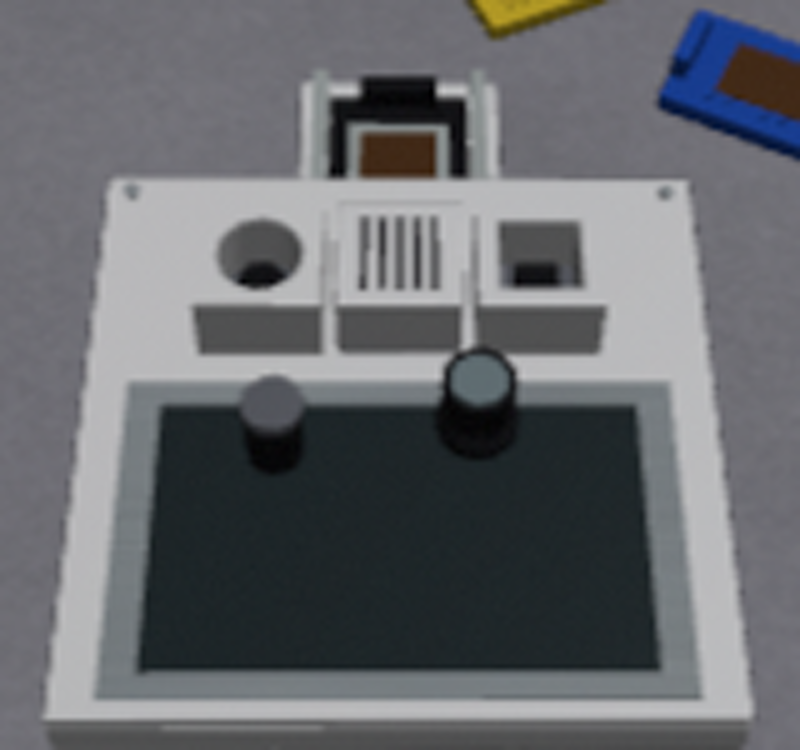

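View pics/b_side.png

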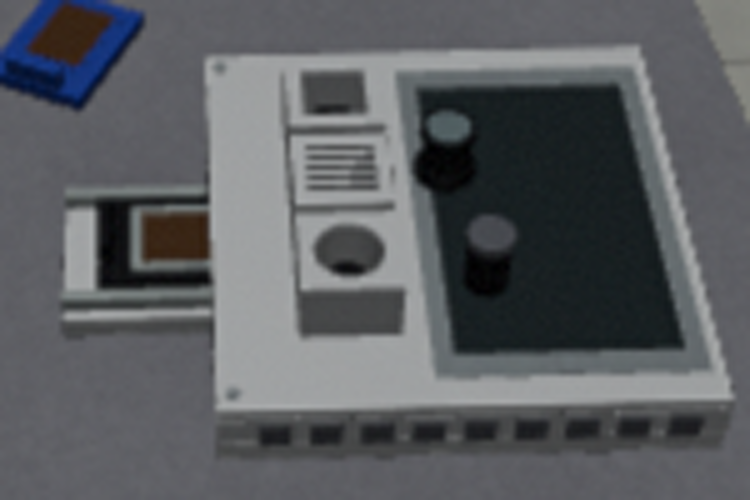

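```bash
cat >> h.py <<'E'
def S2W(p,P):
    P=np.atleast_2d(P)/1000.;c,s=np.cos(p[2]),np.sin(p[2])
    return np.c_[p[0]+c*P[:,0]-s*P[:,1],p[1]+s*P[:,0]+c*P[:,1],P[:,2]]
E
python3 - <<'E'
from h import *
from scipy.optimize import least_squares
M={"scene":(165,155,[((110,180),(-50,-180,55)),((688,180),(-50,180,55)),((752,717),(300,180,55)),((45,717),(300,-180,55)),((260,254),(45,-80,105)),((541,254),(45,80,105))]),
"side":(215,160,[((207,55),(-50,180,55)),((218,410),(-50,-180,55)),((735,400),(300,-180,55)),((640,47),(300,180,55)),((349,248),(45,-80,105)),((334,92),(45,80,105))])}
def res(p,ns=("scene","side")):
    o=[]
    for n in ns:
        x0,y0,L=M[n]
        uv=(np.array([l[0] for l in L])+.5)/5-.5+[x0,y0]
        o.append((px(n,S2W(p,[l[1] for l in L]))-uv).ravel())
    return np.concatenate(o)
for ns in (("scene","side"),("scene",),("side",)):
    f=least_squares(lambda p:res(p,ns),[.6,0,0],loss="soft_l1");p=f.x
    print(ns,p.round(4),np.round(res(p,ns),1))
    if len(ns)==2: P0=p;np.save("p.npy",p)
p=P0
print("well",S2W(p,[45,-80,79]),"mouth",S2W(p,[-50,0,20]),"home rear",S2W(p,[-80,0,38]))
f=lambda n,u,v:((u+.5)/5-.5+M[n][0],(v+.5)/5-.5+M[n][1])
def toS(w):
    c,s=np.cos(p[2]),np.sin(p[2]);d=w[:2]-p[:2];return np.round([1000*(c*d[0]+s*d[1]),1000*(-s*d[0]+c*d[1])],1)
for n,u,v,z in (("scene",399,77,.056),("scene",362,77,.056),("scene",436,77,.056),("side",99,245,.036),("side",99,200,.036),("side",99,287,.036),("scene",480,70,.032),("scene",320,70,.032)):
    print(n,u,v,toS(onz(n,f(n,u,v),z)))
E
```

```text
('scene', 'side') [ 0.6029 -0.0077 -0.0876] [ 0.1 -0.7  0.2 -0.3  0.6  0.4 -0.4  0.5  0.1 -0.2 -0.  -0.1 -0.3  0.2
 -0.3  0.4 -0.   0.1  0.2 -0.2  0.1  0.3  0.   0. ]
('scene',) [ 0.6027 -0.0079 -0.0873] [ 0.  -0.7  0.1 -0.4  0.5  0.3 -0.4  0.5 -0.  -0.2 -0.1 -0.1]
('side',) [ 0.6032 -0.0069 -0.0884] [-0.2  0.  -0.3  0.2 -0.  -0.1  0.2 -0.3  0.1  0.1  0.1 -0.1]
well [[ 0.64070159 -0.09130607  0.079     ]] mouth [[ 0.55306504 -0.00330132  0.02      ]] home rear [[ 0.52318008 -0.00067664  0.038     ]]
scene 399 77 [-132.6   -0.9]
scene 362 77 [-132.4  -24.9]
scene 436 77 [-132.7   23.1]
side 99 245 [-133.4   -6.9]
side 99 200 [-134.3   39.7]
side 99 287 [-132.7  -48.5]
scene 480 70 [-160.4   53.4]
scene 320 70 [-159.8  -53.6]
```

The black cassette sits in the tray at scene (244,182). The look-alikes are the yellow one at (275,148) and the blue one at (316,170), both lying on the bench, so the black one is the one meant, and the enlarged crop shows it. The round well is at scene (217,206), the module at scanner y = -80. The square well is at (273,206) and the vent is in the middle.

```bash
cat >> h.py <<'E'
from scipy.spatial.transform import Rotation as Ro
def plan(sx,sy,z,ref=None):
    "tool-frame cm shift to scanner (sx,sy) mm, TCP z m"
    s=r.get_state();p=np.load("p.npy");t=S2W(p,[sx,sy,z*1000])[0]
    R=Ro.from_quat(s["eef_rot"])
    d=R.inv().apply(t-s["tool_pos"])*100
    m=R.as_matrix();yaw=np.degrees(np.arctan2(m[1,0],m[0,0]))
    print("t",round(s["clock"],2),"tgt",t.round(4),"delta cm",d.round(2),"turn for tool x||scanner y",round(yaw-np.degrees(p[2])-90,2),"tilt z",m[:,2].round(4),"F",s["contact_force"].round(2))
    c,sn=np.cos(p[2]),np.sin(p[2]);e=s["tool_pos"][:2]-p[:2]
    print("TCP scanner mm",np.round([1000*(c*e[0]+sn*e[1]),1000*(-sn*e[0]+c*e[1]),1000*s["tool_pos"][2]],1),"open",s["opening"])
E
python3 -c "
from h import *
plan(-158,0,.249)"
```

```text
t 0.85 tgt [0.4455 0.0061 0.249 ] delta cm [-42.38  39.75   0.07] turn for tool x||scanner y -21.04 tilt z [ 0.e+00  1.e-04 -1.e+00] F [-0.75 -0.05 -0.09]
TCP scanner mm [-376.9  538.3  249.8] open 0.9982787166026487
```

Call:
send_rows(series=[{"delta_pos": [-21, 20, 0], "turn": -7, "jaw": 1}, {"delta_pos": [-21, 20, 0], "turn": -14, "jaw": 1}, {"delta_pos": [-21, 20, 0], "turn": -21, "jaw": 1}, {"delta_pos": [-21, 20, 0], "turn": -21, "jaw": 1}, {"delta_pos": [-21, 20, 0], "turn": -21, "jaw": 1}, {"delta_pos": [-21, 20, 0], "turn": -21, "jaw": 1}, {"delta_pos": [-21, 20, 0], "turn": -21, "jaw": 1}, {"delta_pos": [-21, 20, 0], "turn": -21, "jaw": 1}], force=20)

```text
clock: 1.52
tool_pos: [0.3645, 0.2752, 0.2493]
eef_rot: [0.742, 0.671, -0.003, 0.003]
contact_force: [-0.1, -0.6, -0.3]
opening: 0.418
```

```bash
python3 -c "
from h import *
plan(-158,0,.249)"
```

```text
t 1.52 tgt [0.4455 0.0061 0.249 ] delta cm [-25.96  10.75   0.26] turn for tool x||scanner y -0.73 tilt z [-2.0e-04 -8.5e-03 -1.0e+00] F [-0.1  -0.63 -0.28]
TCP scanner mm [-262.2  260.9  249.3] open 0.41809602562973
```

Call:
send_rows(series=[{"delta_pos": [-24, 10, 0], "turn": 0, "jaw": 1}, {"delta_pos": [-24, 10, 0], "turn": 0, "jaw": 1}, {"delta_pos": [-24, 10, 0], "turn": 0, "jaw": 1}, {"delta_pos": [-24, 10, 0], "turn": 0, "jaw": 1}, {"delta_pos": [-24, 10, 0], "turn": 0, "jaw": 1}, {"delta_pos": [-24, 10, 0], "turn": 0, "jaw": 1}, {"delta_pos": [-24, 10, 0], "turn": 0, "jaw": 1}, {"delta_pos": [-24, 10, 0], "turn": 0, "jaw": 1}])

```text
clock: 2.18
tool_pos: [0.4413, 0.0334, 0.2496]
eef_rot: [0.74, 0.672, -0.0, 0.001]
contact_force: [0.2, -0.0, 0.4]
opening: 0.005
```

Call:
send_rows(series=[{"delta_pos": [0, 0, 0], "turn": 0, "jaw": 1}, {"delta_pos": [0, 0, 0], "turn": 0, "jaw": 1}, {"delta_pos": [0, 0, 0], "turn": 0, "jaw": 1}, {"delta_pos": [0, 0, 0], "turn": 0, "jaw": 1}])

```text
clock: 2.52
tool_pos: [0.4401, 0.039, 0.2498]
eef_rot: [0.736, 0.677, 0.0, -0.0]
contact_force: [-0.8, -0.6, -0.5]
opening: 0.007
```

```bash
python3 -c "
from h import *
plan(-156,0,.12)"
```

```text
t 2.52 tgt [0.4475 0.006  0.12  ] delta cm [-3.23  1.01 12.98] turn for tool x||scanner y 0.17 tilt z [ 1.e-04  7.e-04 -1.e+00] F [-0.79 -0.63 -0.45]
TCP scanner mm [-166.2   32.2  249.8] open 0.006721970574660313
```

Call:
send_rows(series=[{"delta_pos": [-3.2, 1.0, 2], "turn": 0.2, "jaw": 1}, {"delta_pos": [-3.2, 1.0, 5], "turn": 0.2, "jaw": 1}, {"delta_pos": [-3.2, 1.0, 8], "turn": 0.2, "jaw": 1}, {"delta_pos": [-3.2, 1.0, 11], "turn": 0.2, "jaw": 1}, {"delta_pos": [-3.2, 1.0, 13], "turn": 0.2, "jaw": 1}, {"delta_pos": [-3.2, 1.0, 13], "turn": 0.2, "jaw": 1}, {"delta_pos": [-3.2, 1.0, 13], "turn": 0.2, "jaw": 1}, {"delta_pos": [-3.2, 1.0, 13], "turn": 0.2, "jaw": 1}])

```text
clock: 3.18
tool_pos: [0.4481, 0.0052, 0.1206]
eef_rot: [0.738, 0.674, 0.001, 0.0]
contact_force: [-0.4, 0.3, 1.1]
opening: 0.007
```

```bash
python3 - <<'E'
from h import *
plan(-156,0,.037)
im=vision.snapshot("side");crop(im,200,130,330,240,6,"pics/c_side.png")
cv2.imwrite("pics/c_wrist.png",vision.snapshot("wrist"))
E
```

```text
t 3.18 tgt [0.4475 0.006  0.037 ] delta cm [ 0.07 -0.08  8.36] turn for tool x||scanner y -0.16 tilt z [ 1.3e-03  4.0e-04 -1.0e+00] F [-0.44  0.3   1.06]
TCP scanner mm [-155.3   -0.8  120.6] open 0.0066750985201905885
```

View pics/c_side.png

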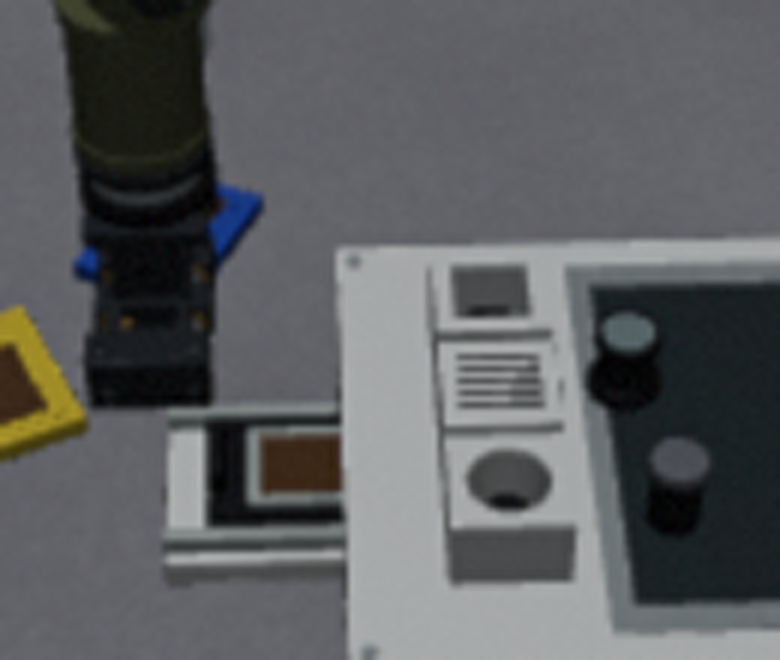

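View pics/c_wrist.png

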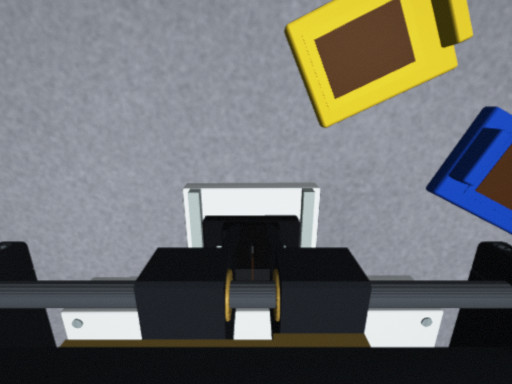

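Call:
send_rows(series=[{"delta_pos": [0, -0.1, 2], "turn": 0, "jaw": 1}, {"delta_pos": [0, -0.1, 4], "turn": 0, "jaw": 1}, {"delta_pos": [0, -0.1, 6], "turn": 0, "jaw": 1}, {"delta_pos": [0, -0.1, 7.5], "turn": 0, "jaw": 1}, {"delta_pos": [0, -0.1, 8.3], "turn": 0, "jaw": 1}, {"delta_pos": [0, -0.1, 8.3], "turn": 0, "jaw": 1}, {"delta_pos": [0, -0.1, 8.3], "turn": 0, "jaw": 1}])

```text
clock: 3.87
tool_pos: [0.4481, 0.0044, 0.0383]
eef_rot: [0.739, 0.674, 0.0, 0.0]
contact_force: [-1.2, -0.1, -0.3]
opening: 0.007
```

```bash
python3 - <<'E'
from h import *
plan(-89,0,.037)
im=vision.snapshot("scene");crop(im,195,130,295,215,7,"pics/d_scene.png")
E
```

```text
t 3.87 tgt [5.142e-01 1.000e-04 3.700e-02] delta cm [0.18 6.62 0.14] turn for tool x||scanner y -0.24 tilt z [ 7.e-04 -4.e-04 -1.e+00] F [-1.21 -0.11 -0.26]
TCP scanner mm [-155.2   -1.5   38.3] open 0.006950979386675009
```

View pics/d_scene.png

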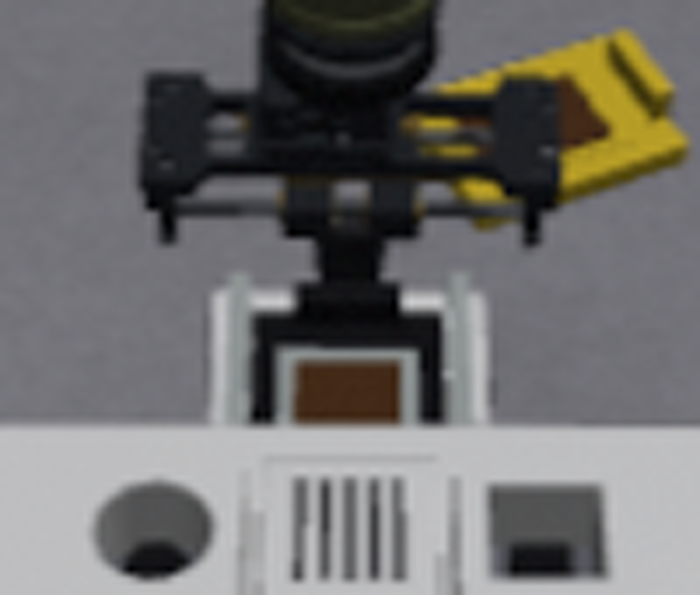

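Call:
send_rows(series=[{"delta_pos": [0.1, 0.5, 0.1], "turn": 0, "jaw": 1}, {"delta_pos": [0.1, 1.0, 0.1], "turn": 0, "jaw": 1}, {"delta_pos": [0.1, 1.4, 0.1], "turn": 0, "jaw": 1}, {"delta_pos": [0.1, 1.8, 0.1], "turn": 0, "jaw": 1}, {"delta_pos": [0.1, 2.2, 0.1], "turn": 0, "jaw": 1}, {"delta_pos": [0.1, 2.6, 0.1], "turn": 0, "jaw": 1}, {"delta_pos": [0.1, 3.0, 0.1], "turn": 0, "jaw": 1}, {"delta_pos": [0.1, 3.4, 0.1], "turn": 0, "jaw": 1}])

```text
clock: 4.58
tool_pos: [0.4811, 0.002, 0.0371]
eef_rot: [0.739, 0.674, -0.001, -0.0]
contact_force: [-0.9, 0.2, 1.3]
opening: 0.007
```

```bash
python3 - <<'E'
from h import *
plan(-89,0,.037)
im=vision.snapshot("side");crop(im,200,160,300,235,7,"pics/e_side.png")
E
```

```text
t 4.58 tgt [5.142e-01 1.000e-04 3.700e-02] delta cm [0.12 3.31 0.  ] turn for tool x||scanner y -0.24 tilt z [-1.8e-03 -8.0e-04 -1.0e+00] F [-0.91  0.23  1.29]
TCP scanner mm [-122.1   -1.    37.1] open 0.00687689692452298
```

View pics/e_side.png

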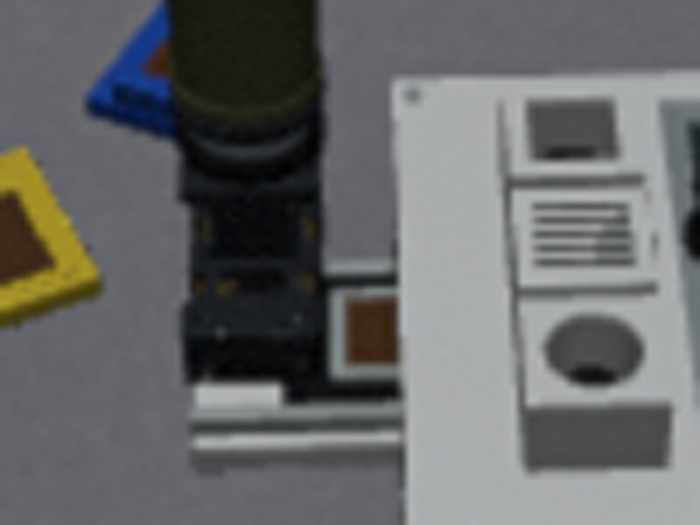

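Call:
send_rows(series=[{"delta_pos": [0, 0.4, 0], "turn": 0, "jaw": 1}, {"delta_pos": [0, 0.8, 0], "turn": 0, "jaw": 1}, {"delta_pos": [0, 1.2, 0], "turn": 0, "jaw": 1}, {"delta_pos": [0, 1.6, 0], "turn": 0, "jaw": 1}, {"delta_pos": [0, 2.0, 0], "turn": 0, "jaw": 1}, {"delta_pos": [0, 2.3, 0], "turn": 0, "jaw": 1}, {"delta_pos": [0, 2.6, 0], "turn": 0, "jaw": 1}, {"delta_pos": [0, 2.9, 0], "turn": 0, "jaw": 1}])

```text
clock: 5.3
tool_pos: [0.51, -0.0006, 0.0366]
eef_rot: [0.739, 0.674, -0.001, -0.0]
contact_force: [-0.7, 0.4, 0.6]
opening: 0.007
```

Call:
send_rows(series=[{"delta_pos": [0, 0.2, 0], "turn": 0, "jaw": 1}, {"delta_pos": [0, 0.4, 0], "turn": 0, "jaw": 1}, {"delta_pos": [0, 0.5, 0], "turn": 0, "jaw": 1}])

```text
clock: 5.55
tool_pos: [0.5133, -0.001, 0.0365]
eef_rot: [0.739, 0.674, -0.002, -0.001]
contact_force: [-7.1, 0.5, 4.9]
opening: 0.003
```

```bash
python3 - <<'E'
from h import *
plan(-89,0,.037)
E
```

```text
t 5.55 tgt [5.142e-01 1.000e-04 3.700e-02] delta cm [ 0.12  0.08 -0.05] turn for tool x||scanner y -0.22 tilt z [-0.0046 -0.0012 -1.    ] F [-7.06  0.45  4.88]
TCP scanner mm [-89.8  -1.2  36.5] open 0.00302377527845485
```

Call:
send_rows(series=[{"delta_pos": [0, 0.1, -0.1], "turn": 0, "jaw": 1}, {"delta_pos": [0, 0.2, -0.1], "turn": 0, "jaw": 1}, {"delta_pos": [0, 0.3, -0.1], "turn": 0, "jaw": 1}])

```text
clock: 5.8
tool_pos: [0.5134, -0.0016, 0.0368]
eef_rot: [0.738, 0.674, -0.004, -0.002]
contact_force: [-10.1, 1.1, 1.1]
opening: 0.004
```

```bash
python3 - <<'E'
from h import *
plan(-89,0,.037)
E
```

```text
t 5.8 tgt [5.142e-01 1.000e-04 3.700e-02] delta cm [ 0.18  0.07 -0.02] turn for tool x||scanner y -0.17 tilt z [-0.0097 -0.0023 -1.    ] F [-10.12   1.12   1.12]
TCP scanner mm [-89.7  -1.8  36.8] open 0.0035848662170359625
```

Call:
send_rows(series=[{"delta_pos": [0, 0.2, 0], "turn": 0, "jaw": 1}, {"delta_pos": [0, 0.4, 0], "turn": 0, "jaw": 1}, {"delta_pos": [0, 0.4, 0], "turn": 0, "jaw": 1}])

```text
clock: 6.05
tool_pos: [0.5134, -0.0017, 0.0367]
eef_rot: [0.738, 0.675, -0.007, -0.004]
contact_force: [-17.4, 2.1, 7.1]
opening: 0.004
```

```bash
python3 - <<'E'
from h import *
plan(-150,0,.037)
E
```

```text
t 6.05 tgt [0.4534 0.0054 0.037 ] delta cm [ 0.17 -6.03  0.06] turn for tool x||scanner y -0.1 tilt z [-0.0164 -0.003  -0.9999] F [-17.39   2.12   7.12]
TCP scanner mm [-89.7  -1.9  36.7] open 0.003872423742187402
```

Firm stop at 17 N with no further motion. Backing off slowly and checking.

Call:
send_rows(series=[{"delta_pos": [0, -0.5, 0], "turn": 0, "jaw": 1}, {"delta_pos": [0, -1, 0], "turn": 0, "jaw": 1}, {"delta_pos": [0, -2, 0], "turn": 0, "jaw": 1}, {"delta_pos": [0, -4, 0], "turn": 0, "jaw": 1}, {"delta_pos": [0, -6, 0], "turn": 0, "jaw": 1}, {"delta_pos": [0, -7, 0], "turn": 0, "jaw": 1}, {"delta_pos": [0, -7, 0], "turn": 0, "jaw": 1}, {"delta_pos": [0, -7, 0], "turn": 0, "jaw": 1}])

```text
clock: 6.72
tool_pos: [0.4532, 0.005, 0.0379]
eef_rot: [0.738, 0.675, -0.001, 0.001]
contact_force: [1.0, -0.0, -0.4]
opening: 0.005
```

Call:
send_rows(series=[{"delta_pos": [0, 0, -3], "turn": 0, "jaw": 1}, {"delta_pos": [0, 0, -7], "turn": 0, "jaw": 1}, {"delta_pos": [0, 0, -11], "turn": 0, "jaw": 1}, {"delta_pos": [0, 0, -15], "turn": 0, "jaw": 1}, {"delta_pos": [0, 0, -15], "turn": 0, "jaw": 1}, {"delta_pos": [0, 0, -15], "turn": 0, "jaw": 1}])

```text
clock: 7.22
tool_pos: [0.4551, 0.0047, 0.1902]
eef_rot: [0.74, 0.673, 0.002, 0.001]
contact_force: [0.0, -0.7, -0.7]
opening: 0.007
```

```bash
python3 - <<'E'
from h import *
plan(45,-80,.187)
im=vision.snapshot("scene");crop(im,195,130,295,215,7,"pics/f_scene.png")
im=vision.snapshot("side");crop(im,200,160,300,235,7,"pics/f_side.png")
p=np.load("p.npy")
for n,o in (("scene",(195,130)),("side",(200,160))):
    print(n,((px(n,S2W(p,[[-80,-25,56],[-80,25,56],[-80,-45,36],[-80,45,36],[-80,0,20]]))-o+.5)*7-.5).round(0).tolist())
E
```

```text
t 7.22 tgt [ 0.6407 -0.0913  0.187 ] delta cm [-7.8  19.38  0.4 ] turn for tool x||scanner y -0.4 tilt z [ 0.0049  0.0012 -1.    ] F [ 0.05 -0.65 -0.67]
TCP scanner mm [-148.2   -0.6  190.2] open 0.007326351705454263
scene [[295.0, 370.0], [406.0, 370.0], [252.0, 398.0], [449.0, 398.0], [350.0, 420.0]]
side [[344.0, 341.0], [343.0, 272.0], [345.0, 395.0], [344.0, 271.0], [345.0, 352.0]]
```

View pics/f_scene.png

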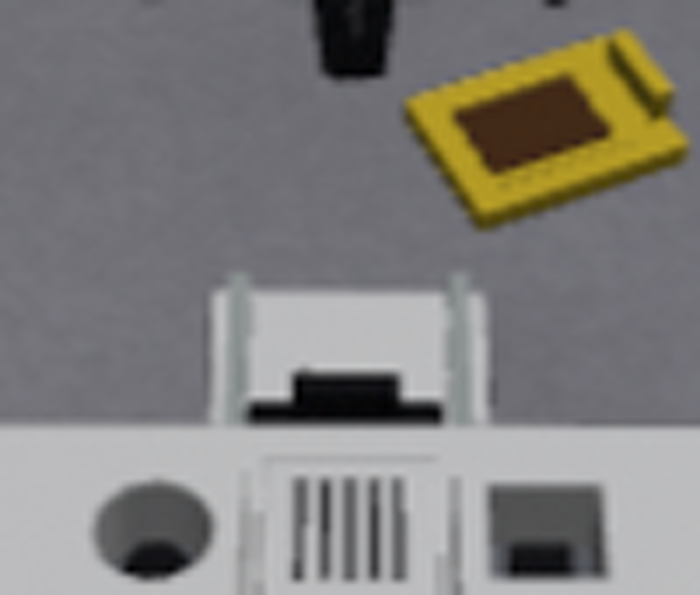

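View pics/f_side.png

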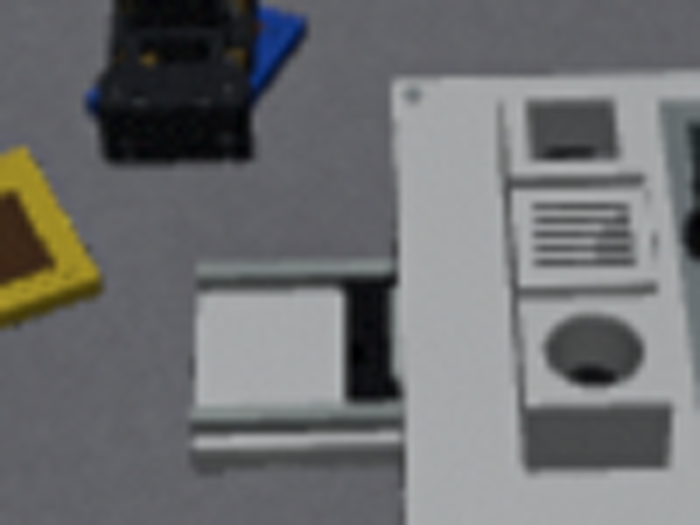

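Predicted home edges (scene row 370, side column 344) match what the images show (rows about 372, column about 345), so the cassette is home and flat. Next, the round well.

Call:
send_rows(series=[{"delta_pos": [-1.6, 4, 0.2], "turn": -0.4, "jaw": 1}, {"delta_pos": [-3.1, 7.8, 0.2], "turn": -0.4, "jaw": 1}, {"delta_pos": [-4.6, 11.5, 0.2], "turn": -0.4, "jaw": 1}, {"delta_pos": [-6.2, 15.5, 0.2], "turn": -0.4, "jaw": 1}, {"delta_pos": [-7.3, 18, 0.2], "turn": -0.4, "jaw": 1}, {"delta_pos": [-7.8, 19.4, 0.2], "turn": -0.4, "jaw": 1}, {"delta_pos": [-7.8, 19.4, 0.2], "turn": -0.4, "jaw": 1}, {"delta_pos": [-7.8, 19.4, 0.2], "turn": -0.4, "jaw": 1}])

```text
clock: 7.98
tool_pos: [0.6375, -0.0904, 0.1831]
eef_rot: [0.737, 0.676, -0.002, -0.002]
contact_force: [-0.3, -0.5, -0.7]
opening: 0.001
```

Call:
send_rows(series=[{"delta_pos": [0, 0, 0], "turn": 0, "jaw": 1}, {"delta_pos": [0, 0, 0], "turn": 0, "jaw": 1}, {"delta_pos": [0, 0, 0], "turn": 0, "jaw": 1}, {"delta_pos": [0, 0, 0], "turn": 0, "jaw": 1}])

```text
clock: 8.32
tool_pos: [0.6377, -0.0901, 0.1857]
eef_rot: [0.736, 0.677, -0.001, -0.0]
contact_force: [0.1, -0.7, 0.3]
opening: 0.006
```

```bash
python3 - <<'E'
from h import *
plan(45,-80,.131)
E
```

```text
t 8.32 tgt [ 0.6407 -0.0913  0.131 ] delta cm [-0.09  0.32  5.47] turn for tool x||scanner y 0.23 tilt z [-0.0023 -0.001  -1.    ] F [ 0.07 -0.74  0.28]
TCP scanner mm [ 41.9 -79.1 185.7] open 0.006310475154511273
```

Call:
send_rows(series=[{"delta_pos": [-0.1, 0.3, 1.5], "turn": 0.2, "jaw": 1}, {"delta_pos": [-0.1, 0.3, 3], "turn": 0.2, "jaw": 1}, {"delta_pos": [-0.1, 0.3, 4.5], "turn": 0.2, "jaw": 1}, {"delta_pos": [-0.1, 0.3, 5.5], "turn": 0.2, "jaw": 1}, {"delta_pos": [-0.1, 0.3, 5.5], "turn": 0.2, "jaw": 1}, {"delta_pos": [-0.1, 0.3, 5.5], "turn": 0.2, "jaw": 1}, {"delta_pos": [-0.1, 0.3, 5.5], "turn": 0.2, "jaw": 1}])

```text
clock: 8.9
tool_pos: [0.6416, -0.0916, 0.1309]
eef_rot: [0.738, 0.675, -0.0, -0.0]
contact_force: [-0.5, 0.0, -0.4]
opening: 0.008
```

```bash
python3 - <<'E'
from h import *
plan(45,-80,.090)
im=vision.snapshot("scene");crop(im,185,160,285,235,7,"pics/g_scene.png")
im=vision.snapshot("side");crop(im,240,150,340,225,7,"pics/g_side.png")
p=np.load("p.npy")
s=r.get_state();tip=s["tool_pos"]+Ro.from_quat(s["eef_rot"]).apply([0,0,.011])
for n,o in (("scene",(185,160)),("side",(240,150))):
    print(n,((px(n,np.vstack([S2W(p,[[45,-80,105]]),tip]))-o+.5)*7-.5).round(0).tolist())
E
```

```text
t 8.9 tgt [ 0.6407 -0.0913  0.09  ] delta cm [ 0.03 -0.09  4.09] turn for tool x||scanner y -0.03 tilt z [-9.e-04 -4.e-04 -1.e+00] F [-0.49  0.04 -0.38]
TCP scanner mm [ 45.9 -80.2 130.9] open 0.00823671621713996
scene [[225.0, 319.0], [222.0, 299.0]]
side [[315.0, 419.0], [318.0, 399.0]]
```

View pics/g_scene.png

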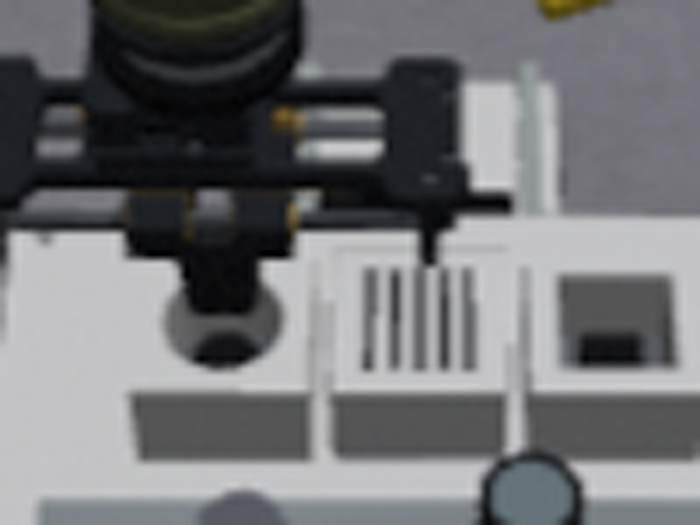

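View pics/g_side.png

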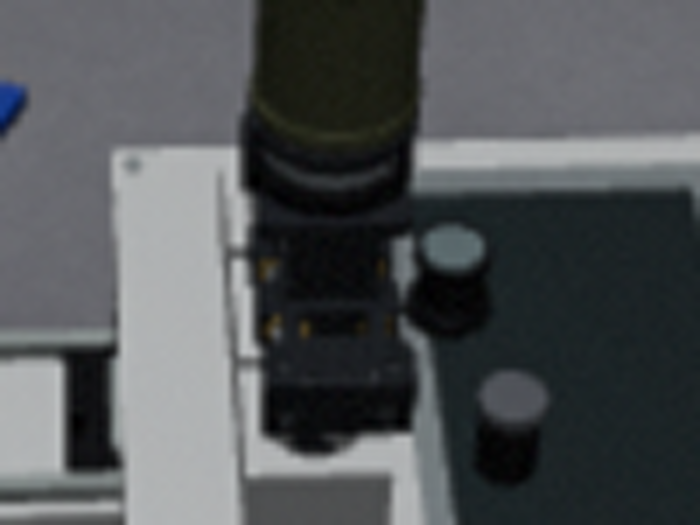

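Call:
send_rows(series=[{"delta_pos": [0, -0.1, 1], "turn": 0, "jaw": 1}, {"delta_pos": [0, -0.1, 2], "turn": 0, "jaw": 1}, {"delta_pos": [0, -0.1, 2.8], "turn": 0, "jaw": 1}, {"delta_pos": [0, -0.1, 3.5], "turn": 0, "jaw": 1}, {"delta_pos": [0, -0.1, 3.8], "turn": 0, "jaw": 1}, {"delta_pos": [0, -0.1, 3.8], "turn": 0, "jaw": 1}, {"delta_pos": [0, -0.1, 3.8], "turn": 0, "jaw": 1}])

```text
clock: 9.58
tool_pos: [0.6401, -0.0917, 0.0922]
eef_rot: [0.738, 0.675, -0.001, -0.001]
contact_force: [-0.3, -0.6, -0.3]
opening: 0.005
```

```bash
python3 - <<'E'
from h import *
plan(45,-80,.084)
E
```

```text
t 9.58 tgt [ 0.6407 -0.0913  0.084 ] delta cm [0.04 0.06 0.82] turn for tool x||scanner y -0.03 tilt z [-2.1e-03 -5.0e-04 -1.0e+00] F [-0.28 -0.57 -0.3 ]
TCP scanner mm [ 44.4 -80.4  92.2] open 0.005425108831154577
```

Call:
send_rows(series=[{"delta_pos": [0, 0.1, 0.3], "turn": 0, "jaw": 1}, {"delta_pos": [0, 0.1, 0.6], "turn": 0, "jaw": 1}, {"delta_pos": [0, 0.1, 0.8], "turn": 0, "jaw": 1}, {"delta_pos": [0, 0.1, 0.9], "turn": 0, "jaw": 1}, {"delta_pos": [0, 0.1, 0.9], "turn": 0, "jaw": 1}])

```text
clock: 10.0
tool_pos: [0.6417, -0.0917, 0.0845]
eef_rot: [0.738, 0.675, -0.0, 0.0]
contact_force: [-1.6, -1.1, 7.1]
opening: 0.003
```

```bash
python3 - <<'E'
from h import *
plan(45,-80,.084)
E
```

```text
t 10.0 tgt [ 0.6407 -0.0913  0.084 ] delta cm [ 0.03 -0.1   0.05] turn for tool x||scanner y -0.04 tilt z [-2.e-04 -8.e-04 -1.e+00] F [-1.6  -1.06  7.06]
TCP scanner mm [ 46.  -80.3  84.5] open 0.003117360895727422
```

Call:
send_rows(series=[{"delta_pos": [0, 0, 0.1], "turn": 0, "jaw": 1}, {"delta_pos": [0, 0, 0.2], "turn": 0, "jaw": 1}, {"delta_pos": [0, 0, 0.3], "turn": 0, "jaw": 1}, {"delta_pos": [0, 0, 0.3], "turn": 0, "jaw": 1}])

```text
clock: 10.33
tool_pos: [0.6418, -0.0917, 0.0842]
eef_rot: [0.738, 0.675, -0.0, 0.001]
contact_force: [-6.4, -0.5, 23.7]
opening: 0.003
```

```bash
python3 - <<'E'
from h import *
plan(45,-80,.084)
E
```

```text
t 10.33 tgt [ 0.6407 -0.0913  0.084 ] delta cm [ 0.03 -0.11  0.02] turn for tool x||scanner y -0.05 tilt z [ 5.0e-04 -1.9e-03 -1.0e+00] F [-6.39 -0.48 23.68]
TCP scanner mm [ 46.1 -80.3  84.2] open 0.0029905692462425647
```

Hard stop at TCP z 0.084, where full travel was predicted, at 24 N. Retracting.

Call:
send_rows(series=[{"delta_pos": [0, 0, -0.3], "turn": 0, "jaw": 1}, {"delta_pos": [0, 0, -1], "turn": 0, "jaw": 1}, {"delta_pos": [0, 0, -2], "turn": 0, "jaw": 1}, {"delta_pos": [0, 0, -3.5], "turn": 0, "jaw": 1}, {"delta_pos": [0, 0, -6], "turn": 0, "jaw": 1}, {"delta_pos": [0, 0, -9], "turn": 0, "jaw": 1}, {"delta_pos": [0, 0, -12], "turn": 0, "jaw": 1}, {"delta_pos": [0, 0, -12], "turn": 0, "jaw": 1}])

```text
clock: 11.0
tool_pos: [0.6446, -0.0909, 0.2074]
eef_rot: [0.738, 0.675, 0.003, 0.003]
contact_force: [0.3, 0.5, 1.0]
opening: 0.003
```

Call:
send_rows(series=[{"delta_pos": [0, -4, 0], "turn": 0, "jaw": 1}, {"delta_pos": [0, -8, 0], "turn": 0, "jaw": 1}, {"delta_pos": [0, -12, 0], "turn": 0, "jaw": 1}, {"delta_pos": [0, -16, 0], "turn": 0, "jaw": 1}, {"delta_pos": [0, -18, 0], "turn": 0, "jaw": 1}, {"delta_pos": [0, -18, 0], "turn": 0, "jaw": 1}, {"delta_pos": [0, -18, 0], "turn": 0, "jaw": 1}, {"delta_pos": [0, -18, 0], "turn": 0, "jaw": 1}])

```text
clock: 11.67
tool_pos: [0.4634, -0.076, 0.2013]
eef_rot: [0.738, 0.675, -0.0, 0.0]
contact_force: [-0.3, 0.3, -0.3]
opening: 0.009
```

```bash
python3 - <<'E'
from h import *
plan(45,-80,.084)
im=vision.snapshot("scene");crop(im,165,155,325,265,5,"pics/i_scene.png")
im=vision.snapshot("side");crop(im,215,160,365,260,5,"pics/i_side.png")
E
```

```text
t 11.67 tgt [ 0.6407 -0.0913  0.084 ] delta cm [ 0.05 17.79 11.74] turn for tool x||scanner y -0.06 tilt z [ 3.e-04 -6.e-04 -1.e+00] F [-0.32  0.34 -0.27]
TCP scanner mm [-132.9  -80.2  201.3] open 0.009493762061021063
```

View pics/i_scene.png

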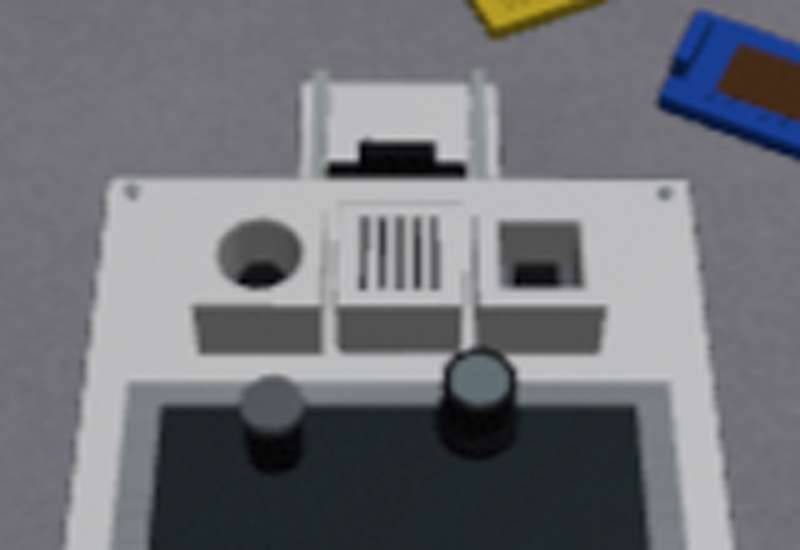

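View pics/i_side.png

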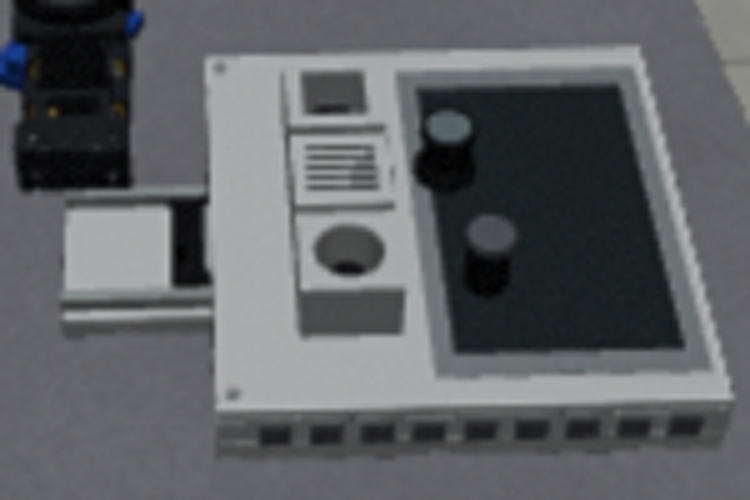

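The cassette is still home and the key looks as it did at the start. The loupe, the film can and the coloured cassettes haven't moved, and the arm is clear.

```bash
python3 -c "
from plant import order
print(order.finish_job())"
```

```text
the job is handed in; nothing more can be done
None
```

I pushed the black cassette home in its slot, then pressed the reset key in the round well and let it come back up. I handed the job in at about 12 s of the 51 s allowed.

- **Cassette:** I pushed it about 53 mm with the closed fingertips, until it stopped moving and the force rose to 17 N. After I backed off, its rear edge was within about 2 mm of the predicted home position in both the scene and side pictures, and it lay flat between the rails.
- **Reset key:** I lowered the fingertips into the round well (scanner y = -80). They met a hard stop at TCP z = 84.2 mm, against 84 mm predicted for full travel, and the force reached 24 N. I then withdrew fully, and the key looks the same as before the press.
- **Not touched:** I never reached into the square well. In the last pictures the loupe and film can were where they started. The code reader and screw jar were outside those last crops, but the arm stayed well above or away from them.

No check failed or disagreed. The key's travel was judged from position, force and pictures, because no joint reading was available.

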